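Hook the drain grate into the glazing pan

ROBOT

A 6-joint arm with a two-finger parallel gripper is mounted at the origin on the work surface; the furniture and walls round the work are solid. World frame = base frame: x ahead of the robot, y to its left, z up, the work surface at z = 0. Lengths are in m, angles in rad, forces in N, time in s.
With the tool pointing down it reaches from about 0.275 to 0.875 m from the base axis. Payload 12.5 kg.
Tool frame: the origin (TCP) lies at the very end of the fingers, on their centre line; the grasp point (between the pads) lies 19 mm behind it; x points along the fingers, y is the direction in which the jaws open and shut, and the axes are right-handed (so a half turn about x gives the same grasp; the last joint's range is limited). The gripper opens to 85 mm and grips with 20 to 120 N. Pads are 22 mm wide; open, the fingers measure 114 mm over their backs; the gripper's body (76 mm by 85 mm) begins 54 mm behind the grasp point. The pads swing forward as they close: fully open they stand 13 mm farther back than shut.
Start: joints at [1.239, 0.351, 1.652, -0, 1.139, -0.085], TCP at [0.134, 0.533, 0.211] pointing down, gripper open.
Joint ranges: [-2.75, 2.75], [-0.79, 2.1], [0.01, 2.65], [-1.57, 4.71], [0.07, 3.14], [-2.87, 2.87]. Speed limits (rad/s): [2.22, 2.22, 2.79, 3.14, 3.14, 3.14].

INTERFACE

Orientations are given as a 3x3 rotation matrix whose columns are the frame's x, y, z axes.
In Python, from bench import manip gives the robot as it stands. Calls block until the motion is done:
- manip.move_ptp(position, orientation): joint-space move of the TCP to a pose.
- manip.move_l(position, attitude=None, max_speed=0.15): straight line of the TCP; attitude=None keeps the orientation; max_speed is the mean speed in m/s.
- manip.move_j(angles): joint-space move.
- manip.set_gripper(opening, effort=None): opening from 0.0 (shut) to 1.0 (fully open); effort is the grip in N (None keeps the last); returns when the fingers have stopped.
- manip.dwell(seconds).
- manip.inverse_kinematics(position, orientation): joint angles nearest the present ones, or None.
- manip.grab_frame(name): name is "side" or "top" or "wrist"; returns (picture, depth): 400x640x3 uint8, red, green, blue; 400x640 float32, m along the optical axis (not along the pixel's ray), 0 where there is no reading.
- manip.get_calibration(name): a dict with "camera_matrix" (3x3 intrinsics, pixels), "R" (3x3) and "t" (3): a world point X has camera coordinates R X + t. Camera axes: x right, y down, z forward; pixel columns grow to the right and rows downward; lengths in m; the calibration is good to about 2 mm. The wrist camera is an equidistant fisheye: a pixel r from the principal point sees the ray r / f radians off the axis. A picture is of the moment at which its call begins: read the wrist's pose just before it. get_calibration takes no time and is no camera call; for the wrist camera it gives the pose at the moment of the call.
A pose or a line that the arm cannot do raises manip.Unreachable and nothing moves.
- manip.sign_off(): hands the job in, once; it reports no verdict.
Trained networks look in the newest picture that a camera, given by its name, has taken for a name from the list of things; names that differ only in an ending like _2 or _b are one class to them, and where a whole thing is asked for, a point or a joint stands for the part that bears it (a point fixed in the world has none). Each returns a list of dicts, best first, with "confidence" (0 to 1); they miss things now and then, are a little off and sometimes report something else, mostly with a low value. They report only what shows in the picture. A call takes as long as a camera call.
- manip.look_for(camera, name): "at" ([x, y, z] in m, in world coordinates, good to about 4 mm: the middle of the surface that is visible of it).
Readings, each from a call of its own:
- manip.current_time(): time.
- manip.current_qpos(): joint angles.
- manip.current_joint_vel(): joint speeds.
- manip.current_joint_torque(): joint torques, N m.
- manip.current_ee_pos(): TCP position.
- manip.current_tcp_rot(): TCP orientation.
- manip.current_force(): force on the tool from outside, world axes, zero at the start.
- manip.current_ft_torque(): the same for the moment, N m.
- manip.current_grip_width(): opening from 0.0 (shut) to 1.0 (fully open).
Only numpy, scipy, OpenCV 4.12 (cv2) and the standard library are available. Lean on these libraries where they do the work, as an engineer would, in place of code of your own. Each camera call takes 0.05 s, during which the arm holds its last target. There are 200 camera calls.

TASK

Put the slotted drain grate with the blue handle back into the steel glazing pan: slip its thin end under the pan's lip with the other end raised, then swing the blue-railed end down until the grate lies flat in the pan, and let go. Leave the solid white cover alone.

Things in the scene. Friction and masses are not known exactly. Their poses are not given: they have to be found in the camera images.
- grate_handle (a point): Grasp point of the loose slotted dark-steel drain grate (0.25 kg, flat on the worktop): centre of its blue handle bar, 14 mm thick (x), 60 long (y), 24 tall, 50 mm above the underside, over the plate's middle. Grate 120 mm long (x), 90 wide (y), 6 thick. Axes: -x to its thin end, z up; the +x end has a blue rail 22 mm tall (too tall for the lip).
- grate_thin_end (a point): Middle of the edge of the grate's thin end, half-way up its 6 mm thickness: 60 mm from the handle's centre in -x and 47 mm below it (grate axes).
- pan: Steel pan, fixed; origin under its centre on the worktop, z up. Inside 138 mm (x) by 110 (y), walls 6 thick, rim 46 high. The -x end, towards the robot, has a black full-width lip reaching 28 mm inward (to x = -41 mm), underside 40 high, top 46. The grate rests on ledges 20 high, 25 wide, along both y sides, under the lip too. The 110 mm left beside the lip is too short to drop the grate in level.
- cover: Loose solid white plastic cover with a black handle, as large as the grate (120 x 90 mm, handle top 62 mm high), lying on the worktop: the wrong part, not to be moved. Origin at the centre of its underside.

How it is judged:
By the outcome, as a careful person would: the job done as asked, in the order asked, and still so for the second after the job is handed in, with the robot touching nothing.
It also fails if it takes over 46 s, if anything falls off the work surface, if the arm or the gripper's body presses on something with over 40 N, if the wrist force passes 120 N, or if a joint passes its speed limit or range.

## Working session

There is one attempt and no reset: what is moved stays moved. The work goes in short steps, each a Python script; the robot and the scene stay as the last script left them, time stands still between calls to the robot, and variables do not carry over. Pictures are saved under pics/ and viewed, about 8 in all and at most 12, crops included, and the job is handed in when it is done.

```bash
mkdir -p pics
cat > h.py <<'E'
import numpy as np, cv2
from bench import manip as m
def cloud(name):
    im,d=m.grab_frame(name); c=m.get_calibration(name)
    K=np.array(c["camera_matrix"]);R=np.array(c["R"]);t=np.array(c["t"])
    v,u=np.mgrid[:400,:640]
    P=np.stack([(u-K[0,2])/K[0,0]*d,(v-K[1,2])/K[1,1]*d,d],-1)
    return im,d,(P-t)@R
def save(im,n): cv2.imwrite(f"pics/{n}.png",im[...,::-1])
E
python3 - <<'E'
from h import *
for n in("top","side"):
    im,d,X=cloud(n); save(im,n); np.savez(n,im=im,d=d,X=X)
    for o in("grate_handle","grate_thin_end","pan","cover"):
        print(n,o,[(np.round(r["at"],3).tolist(),round(r["confidence"],2)) for r in m.look_for(n,o)[:3]])
a=cv2.imread("pics/top.png");b=cv2.imread("pics/side.png")
cv2.imwrite("pics/both.png",np.vstack([a[:, :],b])[:, :][:800].copy() if 0 else cv2.resize(np.vstack([a,b]),(480,600)))
print(m.current_time())
E
```

```text
top grate_handle [([0.618, -0.117, 0.009], 0.87)]
top grate_thin_end [([0.617, -0.117, 0.004], 0.88)]
top pan [([0.52, 0.442, 0.02], 0.84)]
top cover [([0.452, -0.126, 0.01], 0.58)]
side grate_handle [([0.616, -0.122, 0.002], 0.91)]
side grate_thin_end [([0.617, -0.122, 0.004], 0.77)]
side pan [([0.525, 0.462, 0.029], 0.64)]
side cover [([0.442, -0.134, 0.008], 0.81)]
0.5
```

View pics/top.png

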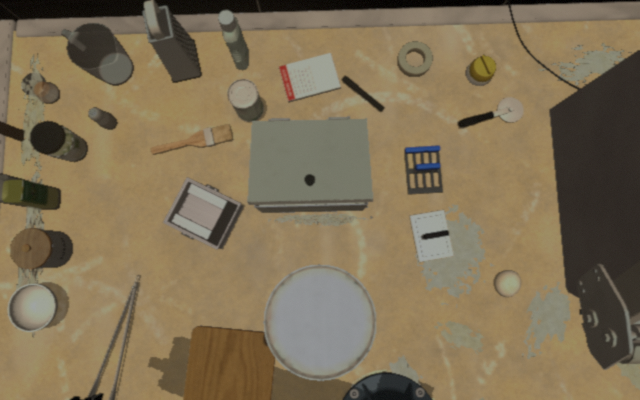

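View pics/side.png

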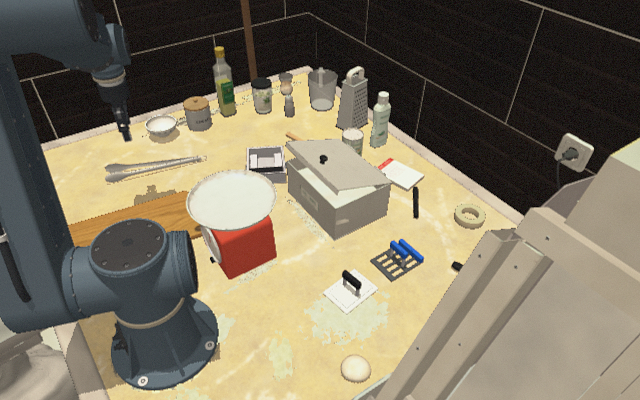

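The top view shows the grate at about (423,169) with its blue rail towards +x, the pan rotated at (205,213), the cover at (432,235), and a tall bin between them. The side view agrees.

Run:
```python
from h import *
z=np.load("top.npz");im,X=z["im"],z["X"]
s=np.load("side.npz");
def blue(i): return (i[...,2]>110)&(i[...,0]<60)&(i[...,1]<110)
for q in(z,s):
    b=blue(q["im"].astype(int))&(q["d"]>0); P=q["X"][b]
    P=P[(abs(P[:,0]-.63)<.12)&(abs(P[:,1]+.12)<.1)]
    for lo,hi in((.012,.035),(.035,.08)):
        S=P[(P[:,2]>lo)&(P[:,2]<hi)]
        if len(S)>5: print(lo,len(S),S.mean(0).round(4),S.min(0).round(3),S.max(0).round(3),cv2.minAreaRect((S[:,:2]*1000).astype(np.float32)))
P=X.reshape(-1,3);k=(abs(P[:,0]-.52)<.12)&(abs(P[:,1]-.45)<.12)&(P[:,2]>.012)&(P[:,2]<.07);S=P[k]
S2=S[S[:,2]>.035]
print("pan",len(S),np.percentile(S[:,2],[5,50,95]),cv2.minAreaRect((S2[:,:2]*1000).astype(np.float32)))
Q=X[20:330,100:520];print("max z by region", np.round(Q[...,2][::40,::40],2))
a=cv2.resize(im[170:260,155:255],(400,360),interpolation=cv2.INTER_NEAREST)
b=cv2.resize(im[135:225,380:480],(400,360),interpolation=cv2.INTER_NEAREST)
save(np.hstack([a,b]),"crop")
c=m.get_calibration("wrist");print(c, c["R"])
```

```text
0.012 110 [ 0.6725 -0.1158  0.0215] [ 0.666 -0.156  0.017] [ 0.678 -0.074  0.025] ((672.4833374023438, -115.48405456542969), (9.402836799621582, 81.98968505859375), 2.6247265338897705)
0.035 71 [ 0.6194 -0.1189  0.0621] [ 0.615 -0.145  0.056] [ 0.624 -0.093  0.068] ((619.1294555664062, -119.27790832519531), (8.51278305053711, 51.97077178955078), 3.6479649543762207)
0.012 59 [ 0.6694 -0.1206  0.0192] [ 0.661 -0.162  0.012] [ 0.681 -0.074  0.025] ((670.6751098632812, -118.18802642822266), (14.4715576171875, 87.61318969726562), 4.063413143157959)
0.035 66 [ 0.6167 -0.1249  0.0589] [ 0.611 -0.151  0.046] [ 0.627 -0.093  0.064] ((618.9317016601562, -121.84500885009766), (57.71337127685547, 15.814437866210938), 89.33595275878906)
pan 2359 [0.01727111 0.04233283 0.04863291] ((518.8097534179688, 442.8614807128906), (154.8221435546875, 127.81973266601562), 62.976593017578125)
max z by region [[ 0.    0.01  0.    0.21  0.    0.01  0.    0.01  0.    0.01  0.01]
 [ 0.01  0.    0.09  0.    0.   -0.   -0.   -0.    0.   -0.   -0.  ]
 [-0.   -0.   -0.    0.    0.06 -0.    0.   -0.    0.   -0.    0. 
[... 215 characters left out ...]
    0.    0.   -0.01  0.    0.   -0.   -0.    0.01  0.   -0.  ]
 [-0.   -0.   -0.   -0.   -0.    0.19  0.19 -0.   -0.    0.   -0.  ]]
{'camera_matrix': array([[309.70691629,   0.        , 314.79196234],
       [  0.        , 309.70691629, 194.98403637],
       [  0.        ,   0.        ,   1.        ]]), 'R': array([[ 2.43989100e-01,  9.69777843e-01, -5.05349255e-04],
       [ 9.27288349e-01, -2.33146431e-01,  2.92880624e-01],
       [ 2.83911319e-01, -7.19282843e-02, -9.56148882e-01]]), 't': array([-0.54969533, -0.03767643,  0.37878347])} [[ 2.43989100e-01  9.69777843e-01 -5.05349255e-04]
 [ 9.27288349e-01 -2.33146431e-01  2.92880624e-01]
 [ 2.83911319e-01 -7.19282843e-02 -9.56148882e-01]]
```

View pics/crop.png

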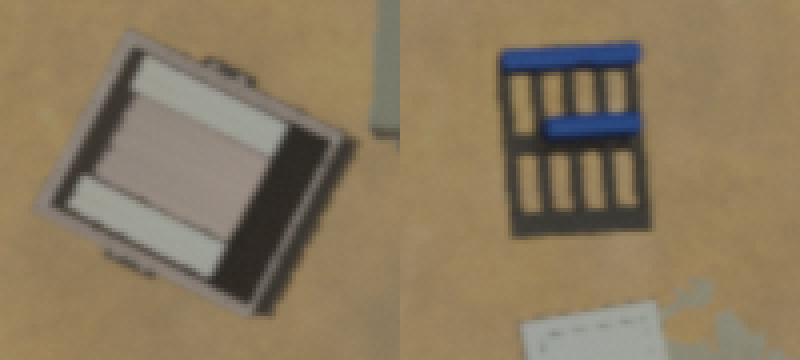

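The crop shows the lip as the black band on the pan's right side, so pan +x has a yaw of about 63°. The grate's yaw is about 3°. I'll check the reach, then look at both parts with the wrist camera on the way.

```bash
cat >> h.py <<'E'
from scipy.spatial.transform import Rotation as Ro
def Rg(yaw,tilt=0): # grate rotation in world: yaw, +x end raised by tilt
    return Ro.from_euler('z',yaw,degrees=True).as_matrix()@Ro.from_euler('y',-tilt,degrees=True).as_matrix()
def tool(G,s): # tool x=-z_g, y=s*x_g
    x=-G[:,2];y=s*G[:,0];return np.stack([x,y,np.cross(x,y)],1)
def wcloud():
    c=m.get_calibration("wrist");im,d=m.grab_frame("wrist")
    K=c["camera_matrix"];v,u=np.mgrid[:400,:640]
    a=(u-K[0,2])/K[0,0];b=(v-K[1,2])/K[1,1];r=np.hypot(a,b)+1e-9
    k=np.tan(np.minimum(r,1.4))/r
    P=np.stack([a*k*d,b*k*d,d],-1);X=(P-c["t"])@c["R"];X[(d<=0)|(r>1.2)]=np.nan
    return im,d,X
def tcp(thin,yaw,tilt):
    """TCP for grate thin-end bottom-edge middle at world point `thin`"""
    return np.array(thin)+Rg(yaw,tilt)@np.array([.06,0,.031])
E
python3 - <<'E'
from h import *
print(m.current_tcp_rot().round(2).tolist())
PY=63;C=np.array([.519,.443,0]);Rp=Rg(PY)
for s in(1,-1):
    print("s",s,m.inverse_kinematics([.619,-.12,.031],tool(Rg(3),s)))
    for x,z,t in((-.032,.1,22),(-.06,.0225,22),(-.06,.02,0)):
        q=m.inverse_kinematics(tcp(C+Rp@[x,0,z],PY,t),tool(Rg(PY,t),s)); print(q)
    print(m.inverse_kinematics([.40,.40,.38],tool(Rg(40),s)))
E
```

```text
[[0.0, 0.24, 0.97], [-0.0, 0.97, -0.24], [-1.0, -0.0, 0.0]]
s 1 [-0.26530098  0.71175577  1.55298028  0.          0.8768566  -0.31766086]
[ 0.56740258  0.52258952  1.60273854  0.29825477  0.70341848 -0.73001456]
[ 0.54245174  0.59274357  1.71560812  0.39701376  0.53779261 -0.86939838]
[ 0.63836075  0.76385092  1.38766752  0.          0.99007421 -0.46119668]
[ 7.03104145e-01  2.67204132e-01  1.35537798e+00 -4.44089210e-16
  1.51901054e+00  4.97244403e-03]
s -1 [-2.65300984e-01  7.11755774e-01  1.55298028e+00 -4.44089210e-16
  8.76856595e-01  2.82393179e+00]
[0.56740258 0.52258952 1.60273854 0.29825477 0.70341848 2.41157809]
[0.54245174 0.59274357 1.71560812 0.39701376 0.53779261 2.27219427]
[ 6.38360751e-01  7.63850923e-01  1.38766752e+00 -4.44089210e-16
  9.90074209e-01  2.68039598e+00]
None
```

Run:
```python
from h import *
p=m.current_ee_pos(); m.move_l([p[0],p[1],.33],max_speed=.3)
m.move_ptp([.45,.44,.30],tool(Rg(63),1))
im,d,X=wcloud(); save(im,"wpan"); np.savez("wpan",im=im,d=d,X=X)
P=X.reshape(-1,3);k=(abs(P[:,0]-.52)<.11)&(abs(P[:,1]-.443)<.11)
S=P[k&(P[:,2]>.04)&(P[:,2]<.056)];print(len(S),np.percentile(S[:,2],[5,50,95]))
print(cv2.minAreaRect((S[:,:2]*1000).astype(np.float32)))
print([(np.round(r["at"],3),r["confidence"]) for r in m.look_for("wrist","pan")[:2]])
print(m.current_time())
```

```text
3597 [0.04287029 0.04482835 0.04619152]
((518.8475952148438, 443.05426025390625), (153.7347869873047, 128.64060974121094), 62.8641242980957)
[(array([0.52 , 0.444, 0.02 ]), 0.65)]
2.4
```

View pics/wpan.png

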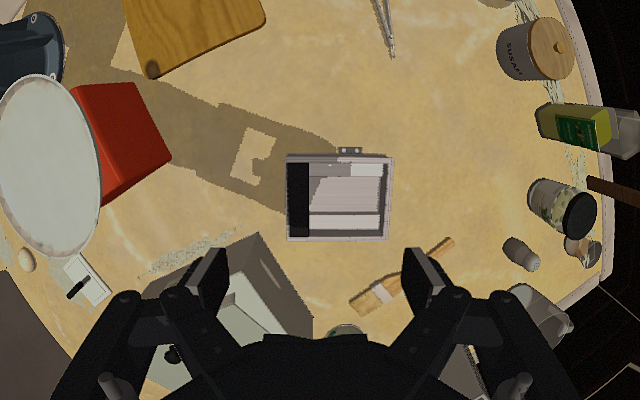

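The wrist view confirms the pan at (0.519, 0.443) with a yaw of 63°. The black lip is at its -x end, around pixel (298,200), and the interior is empty. Next is the grate.

Run:
```python
from h import *
m.move_l([.45,.44,.38],max_speed=.3)
m.move_ptp([.59,-.12,.25],tool(Rg(3),1))
im,d,X=wcloud(); save(im[:, :],"wgr")
i=im.astype(int);b=(i[...,2]>90)&(i[...,0]<70)&(i[...,2]>1.6*i[...,0])&np.isfinite(X[...,0])
P=X[b];P=P[(abs(P[:,0]-.63)<.12)&(abs(P[:,1]+.12)<.1)]
for lo,hi in((.014,.03),(.05,.07)):
    S=P[(P[:,2]>lo)&(P[:,2]<hi)]; print(len(S),S.mean(0).round(4),S.min(0).round(3),S.max(0).round(3),cv2.minAreaRect((S[:,:2]*1000).astype(np.float32)))
Q=X.reshape(-1,3);n=i.reshape(-1,3).max(1)<75
D=Q[n&(abs(Q[:,0]-.61)<.075)&(abs(Q[:,1]+.12)<.075)&(Q[:,2]<.012)&(Q[:,2]>-.006)]
print(len(D),cv2.minAreaRect((D[:,:2]*1000).astype(np.float32)))
print(m.current_time())
```

```text
627 [ 0.6729 -0.1143  0.0206] [ 0.665 -0.16   0.015] [ 0.681 -0.072  0.023] ((673.5994262695312, -115.880615234375), (13.634446144104004, 87.1733169555664), 2.8244173526763916)
495 [ 0.6204 -0.1175  0.0607] [ 0.614 -0.148  0.057] [ 0.627 -0.089  0.063] ((620.5819091796875, -118.11097717285156), (12.140327453613281, 58.685028076171875), 1.9145746231079102)
2248 ((615.01953125, -119.95134735107422), (106.01741790771484, 91.7041244506836), 2.3021984100341797)
4.9917
```

View pics/wgr.png

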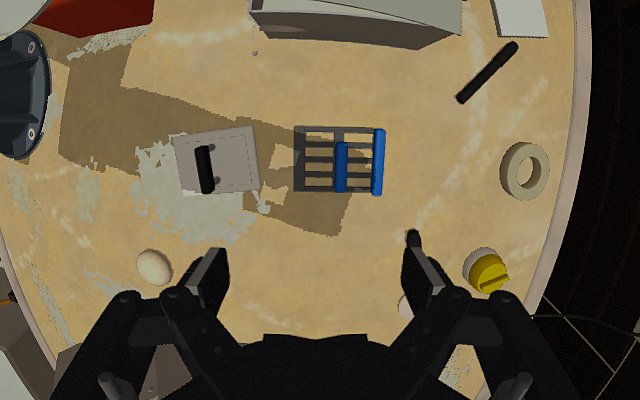

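The wrist view shows the handle at about (341,167), with the rail at (378,162) on the +x side and the cover well clear to the left. I'll grasp it.

Run:
```python
from h import *
T=tool(Rg(2.5),1);g=np.array([.6205,-.118,.031])
m.set_gripper(.6,70)
m.move_ptp(g+[0,0,.08],T); m.move_l(g,max_speed=.12)
print(m.current_force().round(1))
m.set_gripper(0,70); print(m.current_grip_width(),m.current_force().round(1))
m.move_l(g+[0,0,.1],max_speed=.15); print(m.current_grip_width(),m.current_force().round(1))
im,d,X=cloud("side");save(im[180:330,320:520].repeat(3,0).repeat(3,1),"lift")
i=im.astype(int);b=(i[...,2]>110)&(i[...,0]<60)&(i[...,1]<110)&(d>0)
P=X[b];P=P[(abs(P[:,0]-.67)<.025)&(abs(P[:,1]+.12)<.08)];print(P.min(0),P.max(0))
print(m.current_time())
```

```text
[-0.1  0.1  0.1]
0.13524003373648708 [-0.6  0.5  5.9]
0.13474435845979085 [ 0.2  0.5 -2.6]
[ 0.66372992 -0.16180415  0.10299508] [ 0.67764941 -0.09507471  0.12353552]
8.1667
```

View pics/lift.png

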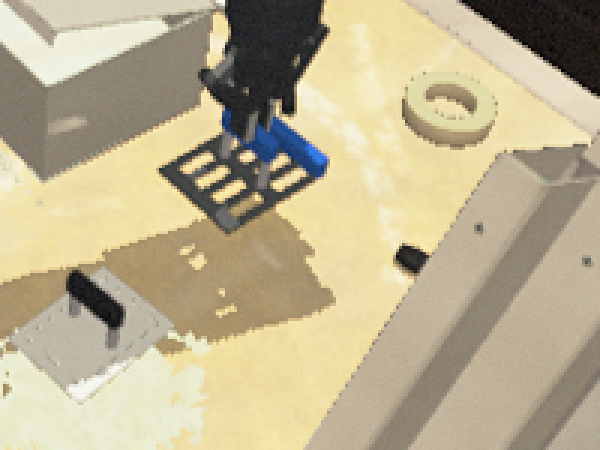

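The grate is held level and the wrist carries 2.6 N, which matches its weight. The tilted gripper will lean towards the bin, so I'll check that clearance and the reach before carrying.

```bash
cat >> h.py <<'E'
PY=63;C=np.array([.519,.443,0]);Rp=Rg(PY)
def pose(x,z,t): return tcp(C+Rp@np.array([x,0,z]),PY,t),tool(Rg(PY,t),1)
E
python3 - <<'E'
from h import *
P=np.vstack([np.load(f)["X"].reshape(-1,3) for f in("top.npz","side.npz","wpan.npz")])
P=P[np.isfinite(P).all(1)]
B=P[(P[:,2]>.07)&(P[:,2]<.3)&(P[:,0]>.4)&(P[:,0]<.8)&(P[:,1]>.1)&(P[:,1]<.4)]
L=(B-C)@Rp
print("bin world y max",np.percentile(B[:,1],[50,99,99.8]),"x",np.percentile(B[:,0],[1,99]),"zmax",np.percentile(B[:,2],99.5))
for t,x in((0,-.06),(16,-.06),(16,-.032),(20,-.032),(20,-.06)):
    p,R=pose(x,.022,t); q=(B-p)@R   # tool frame: x fwd
    g=q[(q[:,0]<-.05)&(q[:,0]>-.3)]
    r=np.maximum(abs(g[:,1]),abs(g[:,2])*1.0); f=q[(q[:,0]>-.08)&(q[:,0]<.02)]
    print(t,x,"body box dist",np.sort(r)[:20:6].round(3) if len(r) else None, "at",g[r.argmin()].round(3) if len(r) else'', m.inverse_kinematics(p,R) is not None)
E
```

```text
bin world y max [0.23506643 0.34167856 0.35901507] x [0.51827176 0.79068549] zmax 0.2074584527496621
0 -0.06 body box dist [0.103 0.105 0.106 0.106] at [-0.132 -0.103  0.103] True
16 -0.06 body box dist [0.07  0.071 0.072 0.072] at [-0.156 -0.07   0.07 ] True
16 -0.032 body box dist [0.09  0.091 0.091 0.092] at [-0.147 -0.087  0.09 ] True
20 -0.032 body box dist [0.079 0.081 0.081 0.082] at [-0.159 -0.079  0.079] True
20 -0.06 body box dist [0.064 0.065 0.065 0.066] at [-0.145 -0.064  0.064] True
```

Run:
```python
from h import *
p=m.current_ee_pos(); m.move_l([p[0],p[1],.37],max_speed=.25)
q,R=pose(-.032,.27,18); m.move_ptp(q,R)
q,R=pose(-.032,.09,18); m.move_l(q,R,max_speed=.2)
q,R=pose(-.032,.0235,18); m.move_l(q,R,max_speed=.06)
print(m.current_force().round(1),m.current_ft_torque().round(2),m.current_grip_width(),m.current_time())
im,d,X=cloud("side");a=im[110:210,210:330].repeat(3,0).repeat(3,1)
iw,_,_=wcloud();b=iw[90:290,220:460].repeat(2,0)[:, :].repeat(2,1)[:300,:480]
t,_,_=cloud("top");b=t[165:265,155:275].repeat(3,0).repeat(3,1)
save(np.hstack([a,b]),"entry"); save(iw,"entryw")
```

```text
[-0.3  0.7 -1.9] [-0.31  0.15  0.05] 0.1369772396174832 13.65
```

View pics/entry.png

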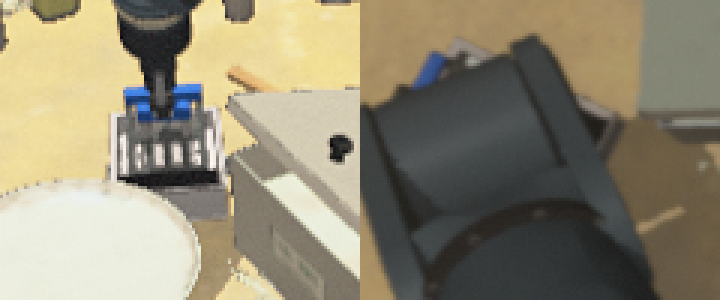

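View pics/entryw.png

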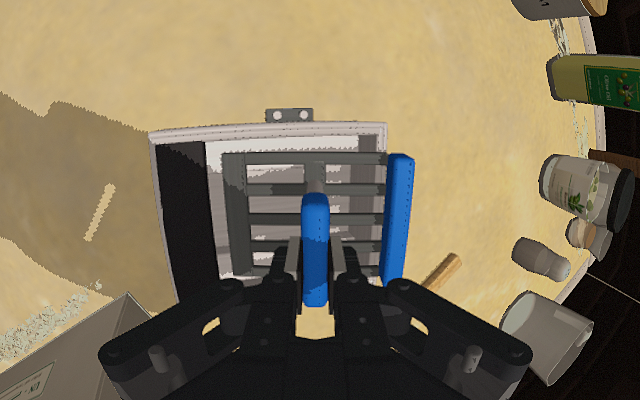

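The pictures show the thin end at wrist pixel (222,215), just inside the lip edge at (207,215). The rail end is raised above the far wall and there is no contact force. I'll slide it in and swing it down.

Run:
```python
from h import *
def go(x,z,t,v):
    q,R=pose(x,z,t); m.move_l(q,R,max_speed=v); print(x,z,t,m.current_force().round(1),m.current_ft_torque().round(2))
go(-.046,.0228,18,.05);go(-.060,.0225,18,.05)
im,d,X=wcloud(); save(im,"under")
for t,z in((13,.0222),(8,.0218),(4,.0214),(0,.021),(0,.0203)): go(-.060,z,t,.05)
im,d,X=wcloud(); save(im,"down")
print(m.current_grip_width(),m.current_time())
a=cv2.imread("pics/under.png")[80:330,130:470];b=cv2.imread("pics/down.png")[80:330,130:470]
cv2.imwrite("pics/ud.png",np.hstack([a,b]))
```

```text
-0.046 0.0228 18 [ 1.   0.2 -1.1] [-0.3   0.2  -0.01]
-0.06 0.0225 18 [-0.2  0.1 -1.4] [-0.23  0.15 -0.01]
-0.06 0.0222 13 [-0.  -0.2 -3. ] [-0.23  0.1  -0.01]
-0.06 0.0218 8 [ 0.1 -0.2 -3.7] [-0.14  0.04  0.02]
-0.06 0.0214 4 [ 0.6 -0.2 -1.6] [-0.04  0.08 -0.01]
-0.06 0.021 0 [ 0.4  0.6 -1.7] [ 0.06 -0.01 -0.  ]
-0.06 0.0203 0 [-2.7  1.8  2.2] [0.12 0.31 0.02]
0.13835006720230736 16.0667
```

View pics/ud.png

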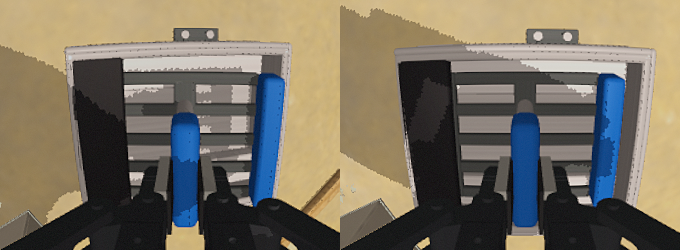

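The left panel shows the thin end under the lip with the rail raised. In the right panel the grate is flat inside the walls and just touching the ledges (2 N). I'll release, retreat and check.

Run:
```python
from h import *
m.set_gripper(.4); p,R=pose(-.06,.0203,0)
m.dwell(.2); m.move_l(p+[0,0,.12],max_speed=.1); m.move_l(p+[-.07,0,.25],max_speed=.25)
im,d,X=wcloud(); save(im,"fin"); i=im.astype(int)
b=(i[...,2]>90)&(i[...,0]<70)&(i[...,2]>1.6*i[...,0])&np.isfinite(X[...,0])
L=(X[b]-C)@Rp; L=L[(abs(L[:,0])<.09)&(abs(L[:,1])<.07)]
for lo,hi in((.03,.055),(.068,.095)):
    S=L[(L[:,2]>lo)&(L[:,2]<hi)];print(len(S),np.percentile(S,[2,50,98],axis=0).round(4).tolist(),np.polyfit(S[:,1],S[:,2],1).round(3))
K=(X.reshape(-1,3)-C)@Rp;e=i.reshape(-1,3).max(1)<110
for x0 in(-.035,-.02,.02,.035,.045):
    s=K[e&(abs(K[:,0]-x0)<.005)&(abs(K[:,1])<.045)];s=s[(s[:,2]>.01)&(s[:,2]<.05)];print(x0,len(s),np.median(s[:,2]).round(4) if len(s) else'')
print(m.current_force().round(1),m.current_time())
```

```text
515 [[0.0458, -0.0404, 0.0384], [0.0518, 0.0037, 0.0407], [0.0588, 0.0423, 0.0424]] [0.003 0.041]
407 [[-0.0068, -0.0274, 0.0779], [-0.0008, 0.0016, 0.0805], [0.0055, 0.0285, 0.0823]] [0.001 0.08 ]
-0.035 176 0.0247
-0.02 172 0.0248
0.02 184 0.0246
0.035 183 0.0246
0.045 219 0.0259
[-0.2  0.1 -0.5] 18.75
```

View pics/fin.png

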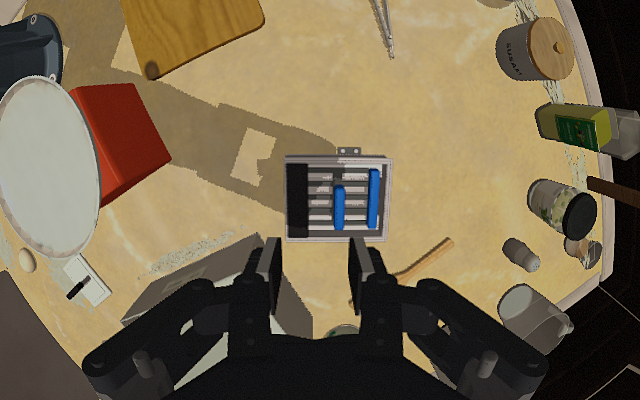

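The grate lies flat: its plate top is at about 25 mm all along, the rail top at 41 mm and the handle top at 81 mm. It is centred, with the thin end under the lip, and the cover is untouched.

Run:
```python
from h import *
m.sign_off()
```

```text
the job is handed in; nothing more can be done
```

The grate is back in the pan and the job is handed in, at about 19 s of the 46 s allowed. I gripped the blue handle, tilted the grate 18° and slid its thin end about 19 mm under the lip. I then swung the railed end down until the grate touched the ledges, let go and backed off.

- **Position:** the final wrist view showed the grate within about 4 mm of the pan's centre, with the thin end under the lip.
- **Flatness:** the plate top measured about 25 mm high along its whole length. The rail top was at 41 mm and the handle top at 81 mm, against 42 mm and 82 mm expected.
- **Forces:** every force reading I took was below 10 N.
- **Cover:** the final wrist view shows it still on the worktop; the arm never touched it, but I did not measure its position again.

None of these checks failed or disagreed.

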